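# Humidity probe into the hidden flap port of a dry-storage case

### The arm

A 7-joint arm with a two-finger parallel gripper is mounted at the origin on the work surface; the furniture and walls round the work are solid. World frame = base frame: x ahead of the robot, y to its left, z up, the work surface at z = 0. Lengths are in m, angles in rad, forces in N, time in s.
With the tool pointing down it reaches from about 0.425 to 0.875 m from the base axis. Payload 4.7 kg.
Tool frame: the origin (TCP) lies midway between the tips of the shut fingers; the grasp point (between the pads) lies 19 mm behind it; z points along the fingers, y is the line along which they close (so a half turn about z gives the same grasp; the last joint's range is limited). The gripper opens to 87 mm and grips with 3 to 60 N. Pads are 19 mm wide; open, the fingers measure 117 mm over their backs; the gripper's body (75 mm by 190 mm) begins 51 mm behind the grasp point.
Start: joints at [-1.33, 0.321, -0.07, 1.45, 0.023, 1.371, -0.057], TCP at [0.146, 0.633, 0.223] pointing down, gripper open.
Joint ranges: [-2.86, 2.86], [-0.3, 2.09], [-1.38, 1.24], [0.06, 2.45], [-1.56, 4.7], [0.09, 2.05], [-2.69, 2.69]. Speed limits (rad/s): [2.57, 2.57, 3.14, 3.14, 3.14, 3.14, 3.14].

### API

Orientations are given as a 3x3 rotation matrix whose columns are the frame's x, y, z axes.
In Python, from station import manip, vision, hand_in gives the robot as it stands.
- The arm moves only by the tool drive_tool, never from a script. Its argument "commands" is a list of rows, each a list of 5 numbers: the opening in per cent of the stroke, from 0 (shut) to 100 (fully open), then the shift along the tool's x, y, z each as a share of 0.3 m, from -1 to 1, then the turn about the tool's z as a share of 180 degrees, from -1 to 1. A call has exactly 10 rows; each row is the pose to reach, as a shift and turn from the pose commanded when the call began, along the tool's axes at that moment, turning the shorter way round; what a row does not reach only later rows make up. A row lasts 1/8 s, in which the tool goes at most 62.5 mm and 10.7 degrees, less where a joint would pass 70% of its speed; a pose out of reach is approached as far as the arm can. A call with a number of a shift or a turn outside -1 to 1 is refused whole. A call with a gripper value outside its range is refused whole. The fingers move at their own pace and stop on an object; "newtons" is the grip in N (left out, the last holds). Time passes only in rows, so rows that repeat a pose let the fingers close, or fill a call up. It gives the time, the measured TCP pose, the force, the opening and the grip force at its end, in the units of the state.
- manip.get_obs(): the state, without advancing time (a new reading comes with each control period).
- vision.snapshot(name): name is "scene" or "top"; returns a dict with "image" (480x640x3 uint8, red, green, blue), "fx", "fy", "cx", "cy" (pixels), "pose" (4x4, takes a point from camera to world coordinates). Camera axes: x right, y up, looking along -z (the intrinsics and any distortion apply to the point x, -y, -z); pixel columns grow to the right and rows downward; lengths in m; the calibration is good to about 2 mm. A picture is of the moment at which its call begins. There is no depth.
- hand_in(): hands the job in; it is judged then, once.
The state is a dict: "t": time; "q": joint angles; "joint_velocities": joint speeds; "tau": joint torques, N m; "tcp_pos": TCP position; "orientation": TCP orientation; "force": force on the tool from outside, world axes, zero at the start; "moment": the same for the moment, N m; "opening": finger opening in m; "grip_force": force on a finger pad.
Only numpy, scipy, OpenCV 4.12 (cv2) and the standard library are available. Lean on these libraries where they do the work, as an engineer would, in place of code of your own. Each camera call takes 0.05 s, during which the arm holds its last target. There are 200 camera calls.

### The job

Check the air in the dry-storage case: take the humidity probe out of its wooden rest and feel along the floor of the channel in the case's lid with its tip until it drops through the hidden sprung flap, then push it down until its collar sits fully home on the channel's rounded edges and let go, leaving it standing there upright. Press gently all the time, as the sensor tip is delicate, and do not disturb the loose sherd and the finds dish near the rest.

Things in the scene. Friction and masses are not known exactly. Their poses are not given: they have to be found in the camera images.
- channel (a point): Middle of the flat, level metal floor of the channel in the lid of the grey dry-storage case, 88 mm above the table. The channel is a straight trough along this frame's y axis (x across it, z up), 86 mm long and 12 mm wide at the floor, the lid round it 2 mm higher than the floor. Its frame is a metal bead of round section, 4 mm radius, whose top stands 4 mm above the floor
- case: The grey dry-storage case, 130 x 210 x 90 mm, fixed; origin at the centre of its underside, axes as of channel. In the channel floor, at an unknown place within 30 mm either way along y of its middle, is a port 13 mm long and as wide as the channel, shut by a sprung flap of the same metal, flush and not to be seen. Less than 1 N swings it down; under it 60 mm is free. The other floor is rigid
- channel_end (a point): End of the channel floor on its +y side, 43 mm from its middle, 88 mm above the table; the other end lies as far on the -y side. Bead closes both ends
- probe_tip (a point): Lower end of the humidity probe's stem, a steel rod of 9 mm diameter with a hemispherical end; z runs from here up the probe. Delicate: probe and case must never press on each other with more than 20 N. At the start the probe stands upright in its rest, this point 10 mm above the table
- probe_collar (a point): Centre of the underside of the probe's round steel collar (diameter 28 mm, 4 mm thick), 50 mm above the tip along the probe. At the start it sits on the rest's top, 60 mm above the table. Fully home in the port it sits on the channel's beads, 4 mm above the channel floor
- probe_grip (a point): Centre of the probe's black handle, 90 mm above the tip. The handle is a rounded bar 24 mm wide along this frame's x axis, 34 mm along y, and runs from 32 mm below to 32 mm above this point. The probe weighs about 0.17 kg
- rest: Wooden rest block, 70 x 70 x 60 mm, fixed; origin at the centre of its underside; an upright hole of 13 mm diameter and 54 mm depth in its top takes the probe's stem
- sherd_thick: Bystander: dark pottery sherd, 46 x 100 x 23 mm, lying loose on the table in front of the rest
- finds_dish: Bystander: white small-finds dish, 80 x 94 x 18 mm, loose on the table beyond the rest
Not all that is in view belongs to the job. What is shaped like the part that bears probe_tip but green or purple is not meant.

How it is judged:
On the way, in this order (a step that is already met when the one before it is completed fails the run):
1. the probe is out of its rest and over the channel: tip above the channel floor, within 48 mm of the channel's middle (z of probe_tip in the frame of channel above -0.003 m and horizontal distance between probe_tip and channel below 0.048 m), for 0.2 s.
2. the stem has dropped into the port: tip more than 10 mm below the channel floor, inside the channel (z of probe_tip in the frame of channel between -0.06 and -0.01 m and horizontal distance between probe_tip and channel below 0.048 m), for 0.2 s.
At the end, for the whole second after the job is handed in: The probe stands in the port, upright within 0.08 rad and at rest, its collar down on the channel's beads (collar underside no more than 6.5 mm above the channel floor, 4 mm being fully home), within 5 mm of the channel's centre line, and is let go (z of probe_collar in the frame of channel between 0.001 and 0.0065 m and x of probe_collar in the frame of channel between -0.005 and 0.005 m and y of probe_collar in the frame of channel between -0.038 and 0.038 m and angle between probe_tip's own z axis and vertical below 0.08 rad and linear speed of probe below 0.02 m/s); the robot touches nothing.
It fails at once if the probe is pressed against the case with more than 20 N (contact force between probe and case above 20 N).
It fails at once if the loose sherd or the finds dish is moved more than 15 mm (distance of any of sherd_thick, finds_dish from where it was at the start of the episode above 0.015 m).
It also fails if it takes over 64 s, if anything falls off the work surface, if the arm or the gripper's body presses on something with over 40 N, if the wrist force passes 120 N, or if a joint passes its speed limit or range.

## Working session

There is one attempt and no reset: what is moved stays moved. The work goes in short steps, Python scripts to look and compute and a tool call to move; the robot and the scene stay as the last step left them, time stands still between calls to the robot, and variables do not carry over. Pictures are saved under pics/ and viewed, at most 10 in all, crops included, and the job is handed in when it is done.

Besides the shell and the picture viewer there is one more tool, called after "Request:" as name(argument=value, ...), one argument or row to a line, values as JSON. drive_tool: Moves the arm, as the interface text tells. Shift numbers are shares of 0.3 m and turn numbers shares of 180 degrees, none past 1 either way. Its arguments: {"type":"object","properties":{"commands":{"type":"array"},"newtons":{"type":"number"}},"required":["commands"]}

```bash
ls; mkdir -p pics; python3 - <<'E'
from station import manip, vision
import cv2,pickle
o=manip.get_obs();print(o)
for n in("scene","top"):
    s=vision.snapshot(n);pickle.dump(s,open(n+".pkl","wb"));cv2.imwrite(f"pics/{n}0.png",s["image"][:,:,::-1]);print({k:v for k,v in s.items() if k!="image"})
E
```

```text
pics
{'t': 0.0, 'q': array([-1.32989982,  0.3218239 , -0.07009493,  1.45165874,  0.02263717,
        1.37079475, -0.05688434]), 'joint_velocities': array([ 0.00271224,  0.00075778, -0.00043964,  0.00023286,  0.00067644,
        0.00056721, -0.00110393]), 'tau': array([ 9.50611093e-05, -4.91298795e+01, -4.03780835e-01, -3.12517798e+01,
       -6.37466437e-02,  4.38224024e-02,  1.80315692e-04]), 'tcp_pos': array([0.14608993, 0.63281002, 0.22146918]), 'orientation': array([[-9.74405897e-01,  2.24795593e-01, -2.98293658e-04],
       [ 2.24795752e-01,  9.74404104e-01, -1.87401663e-03],
       [-1.30612113e-04, -1.89310800e-03, -9.99998200e-01]]), 'force': array([ 0.63989042, -1.1883649 ,  0.41861179]), 'moment': array([ 0.01743311, -0.01787357,  0.0396763 ]), 'grip_force': 0.0, 'opening': 0.08673057035246388}
{'fx': 511.8379026886056, 'fy': 511.8379026886056, 'cx': 322.42634673675934, 'cy': 231.17231970268384, 'pose': array([[ 0.78166881,  0.44392218, -0.43809471,  0.05949752],
       [-0.62351429,  0.53935449, -0.56597409, -0.37018877],
       [-0.0149601 ,  0.7155626 ,  0.6983884 ,  0.75946273],
       [ 0.        ,  0.        ,  0.        ,  1.        ]])}
{'fx': 511.9760992197677, 'fy': 511.9760992197677, 'cx': 317.0576043929533, 'cy': 237.79280937925552, 'pose': array([[ 0.02027426,  0.98766534, -0.15526147,  0.34275794],
       [-0.99975595,  0.01866466, -0.01181796,  0.18502353],
       [-0.00877429,  0.15546318,  0.98780272,  0.98752437],
       [ 0.        ,  0.        ,  0.        ,  1.        ]])}
```

View pics/scene0.png

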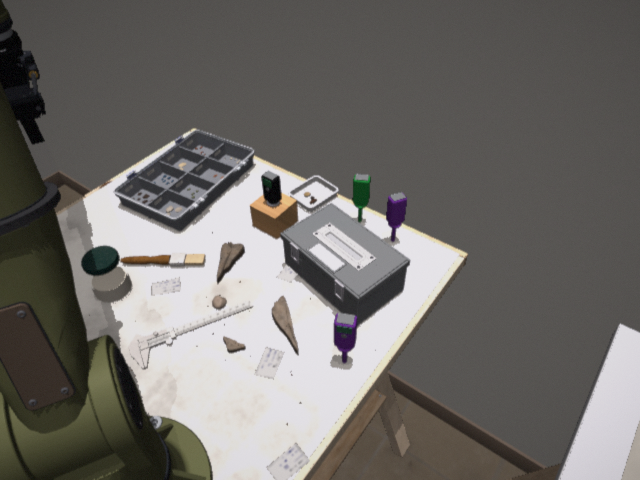

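View pics/top0.png

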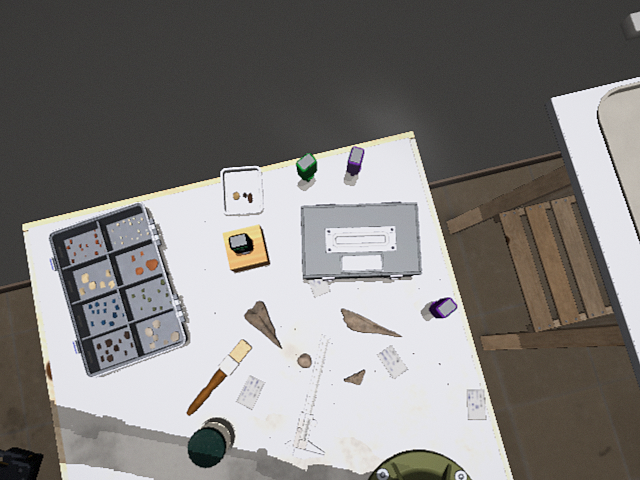

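The scene view shows the probe in its rest at (271,190) and the case at (345,255). In the top view the probe is at (240,242), the rest at (247,248), the channel at (362,240), the dish at (242,190) and the sherd at (263,323). I'll enlarge these areas.

```bash
cat > h.py <<'E'
import numpy as np,pickle,cv2
def ray(s,u,v):
    d=np.array([(u-s["cx"])/s["fx"],-(v-s["cy"])/s["fy"],-1.]);P=s["pose"]
    return P[:3,3],P[:3,:3]@d
def onz(s,u,v,z):
    c,d=ray(s,u,v);return c+d*(z-c[2])/d[2]
def proj(s,p):
    P=s["pose"];q=P[:3,:3].T@(np.array(p)-P[:3,3]);return s["cx"]+s["fx"]*q[0]/-q[2],s["cy"]-s["fy"]*q[1]/-q[2]
E
python3 - <<'E'
from h import *
t=pickle.load(open("top.pkl","rb"));s=pickle.load(open("scene.pkl","rb"))
f=lambda i,x,y,w,h,k:cv2.resize(i[y:y+h,x:x+w],None,fx=k,fy=k,interpolation=cv2.INTER_CUBIC)
a=f(t["image"],215,215,65,65,6)[:300,:390];b=f(t["image"],295,195,135,90,3)[:270,:400]
c=f(s["image"],240,160,65,75,6)[:450];
can=np.zeros((600,800,3),np.uint8)
can[:300,:390]=a;can[:270,400:400+b.shape[1]]=b[:,:400];can[305:305+270,:390]=c[:270]
d=f(s["image"],300,210,90,70,4);can[305:585,400:760]=d
cv2.imwrite("pics/crops.png",can[:,:,::-1])
E
```

```text
(no output)
```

View pics/crops.png

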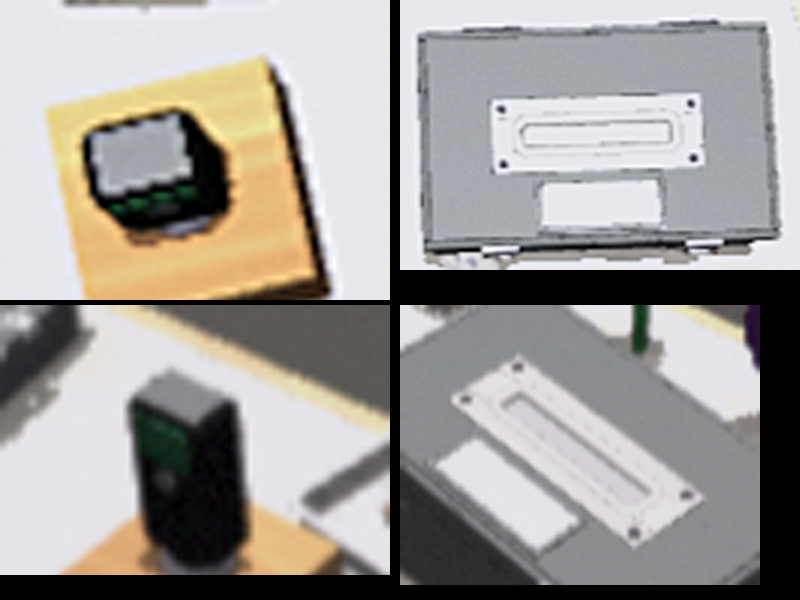

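The crops show the handle's grey top face at about (237,240) in the top view, with its long side nearly parallel to the rest's edge. The channel slot is at about (362,239), along the case's long side. Next I measure them.

```bash
cat > m.py <<'E'
from h import *
t=pickle.load(open("top.pkl","rb"));s=pickle.load(open("scene.pkl","rb"))
def rect(S,m,x0,y0,x1,y1,z,name,op=1):
    k=np.zeros_like(m);k[y0:y1,x0:x1]=m[y0:y1,x0:x1]
    cs,_=cv2.findContours(k,cv2.RETR_EXTERNAL,cv2.CHAIN_APPROX_NONE)
    c=max(cs,key=cv2.contourArea)
    w=np.array([onz(S,*p[0],z)[:2] for p in c],np.float32)*1000
    r=cv2.minAreaRect(w);M=cv2.moments(w.reshape(-1,1,2))
    print(name,np.round(r[0],1),np.round(r[1],1),"ang",round(r[2],1),"cent",round(M['m10']/M['m00'],1),round(M['m01']/M['m00'],1))
for S,n,b1,b2,b3 in((t,"top",(225,228,252,252),(220,220,275,275),(295,195,430,280)),(s,"scene",(260,168,284,184),(245,185,302,240),(280,200,412,320))):
    hsv=cv2.cvtColor(S["image"],cv2.COLOR_RGB2HSV)
    grey=((hsv[...,1]<40)&(hsv[...,2]>110)&(hsv[...,2]<205)).astype(np.uint8)
    rect(S,grey,*b1,.132,n+" handletop")
    og=((hsv[...,1]>80)&(hsv[...,0]<25)&(hsv[...,2]>(190 if n=="top" else 150))).astype(np.uint8)
    rect(S,og,*b2,.060,n+" rest")
    g2=((hsv[...,1]<40)&(hsv[...,2]>95)&(hsv[...,2]<180)).astype(np.uint8)
    if n=="top": rect(S,g2,*b3,.09,n+" case")
# hand-read points
for z,p in((.09,[(295+501/3-400/3,195+109/3),(295+691/3-400/3,195+104/3),(295+695/3-400/3,195+160/3),(295+503/3-400/3,195+164/3)]),(.088,[(295+123/3,195+133/3),(295+272/3,195+131/3)])):
    q=np.array([onz(t,*a,z) for a in p]);print("top pts\n",q.round(4),q.mean(0).round(4))
for z,p in((.09,[(300+117/4,210+62/4),(300+66/4,210+94/4),(300+234/4,210+228/4),(300+287/4,210+190/4)]),(.088,[(300+107/4,210+96/4),(300+245/4,210+193/4)])):
    q=np.array([onz(s,*a,z) for a in p]);print("scene pts\n",q.round(4),q.mean(0).round(4))
E
python3 m.py
```

```text
top handletop [470.6 329.3] [17.4 26.5] ang 13.8 cent 470.5 329.3
top rest [469.8 328.6] [68.4 69.2] ang 14.5 cent 468.8 329.0
top case [479.8 119.2] [138.3 209.1] ang 2.9 cent 482.6 119.4
scene handletop [471.  331.4] [30.7 37.1] ang 66.9 cent 473.0 331.0
scene rest [472.3 329. ] [70.6 68.7] ang 14.6 cent 466.8 320.5
top pts
 [[0.4958 0.1754 0.09  ]
 [0.501  0.0629 0.09  ]
 [0.4675 0.0606 0.09  ]
 [0.463  0.1736 0.09  ]] [0.4818 0.1181 0.09  ]
top pts
 [[0.482  0.1621 0.088 ]
 [0.4849 0.0739 0.088 ]] [0.4834 0.118  0.088 ]
scene pts
 [[0.499  0.1762 0.09  ]
 [0.467  0.1745 0.09  ]
 [0.4722 0.0624 0.09  ]
 [0.5053 0.0644 0.09  ]] [0.4859 0.1193 0.09  ]
scene pts
 [[0.4822 0.1629 0.088 ]
 [0.491  0.0761 0.088 ]] [0.4866 0.1195 0.088 ]
```

```bash
cat > go.py <<'E'
import sys,numpy as np
from station import manip
o=manip.get_obs();R=o["orientation"];p=o["tcp_pos"]
x,y,z,yaw=map(float,sys.argv[1:5])
cur=np.degrees(np.arctan2(R[1,1],R[0,1]));d=np.array([x,y,z])-p
print("t",round(o["t"],2),"pos",p.round(4),"yaw",cur.round(1),"F",o["force"].round(2),"open",round(o["opening"],4))
print("shares",(R.T@d/0.3).round(4),"turn",round(-((yaw-cur+180)%360-180)/180,4))
E
python3 go.py 0.4708 0.3297 0.2 104
```

```text
t 0.1 pos [0.1461 0.6329 0.2216] yaw 77.0 F [ 0.19 -0.17 -0.19] open 0.087
shares [-1.2818 -0.7412  0.0733] turn -0.15
```

Request:
drive_tool(
  commands=[
    [100,-0.15,-0.09,0.01,-0.05],
    [100,-0.3,-0.17,0.02,-0.1],
    [100,-0.45,-0.26,0.03,-0.15],
    [100,-0.6,-0.35,0.03,-0.15],
    [100,-0.75,-0.43,0.03,-0.15],
    [100,-0.9,-0.52,0.03,-0.15],
    [100,-1,-0.6,0.03,-0.15],
    [100,-1,-0.74,0.03,-0.15],
    [100,-1,-0.74,0.03,-0.15],
    [100,-1,-0.74,0.03,-0.15],
  ],
  newtons=30,
)

```text
t: 1.35
tcp_pos: [0.3883, 0.3504, 0.2136]
orientation: [[-0.97, -0.243, 0.0], [-0.243, 0.97, 0.001], [-0.0, 0.001, -1.0]]
force: [-0.1, -0.7, -0.5]
opening: 0.0872
grip_force: 0.0
```

```bash
python3 go.py 0.4708 0.3297 0.083 104
```

```text
t 1.35 pos [0.3883 0.3504 0.2136] yaw 104.0 F [-0.08 -0.66 -0.46] open 0.0872
shares [-0.25   -0.134   0.4353] turn 0.0002
```

Request:
drive_tool(
  commands=[
    [100,-0.13,-0.07,0,0],
    [100,-0.25,-0.134,0,0],
    [100,-0.25,-0.134,0,0],
    [100,-0.25,-0.134,0,0],
    [100,-0.25,-0.134,0,0],
    [100,-0.25,-0.134,0,0],
    [100,-0.25,-0.134,0,0],
    [100,-0.25,-0.134,0,0],
    [100,-0.25,-0.134,0,0],
    [100,-0.25,-0.134,0,0],
  ],
)

```text
t: 2.6
tcp_pos: [0.4711, 0.3287, 0.2136]
orientation: [[-0.97, -0.242, 0.0], [-0.242, 0.97, 0.0], [-0.0, 0.0, -1.0]]
force: [0.1, 0.1, -0.4]
opening: 0.0869
grip_force: 0.0
```

```bash
python3 go.py 0.4708 0.3297 0.083 104; python3 - <<'E'
from station import vision
from h import *
ims=[]
for n in("top","scene"):
    s=vision.snapshot(n);pickle.dump(s,open(n+"1.pkl","wb"));ims.append(s["image"])
can=np.zeros((400,800,3),np.uint8)
can[:,:400]=cv2.resize(ims[0][180:300,180:300],(400,400));can[:,400:]=cv2.resize(ims[1][110:240,210:340],(400,400))
cv2.imwrite("pics/pre.png",can[:,:,::-1])
E
```

```text
t 2.6 pos [0.4711 0.3287 0.2136] yaw 104.0 F [ 0.1   0.07 -0.41] open 0.0869
shares [2.000e-04 3.400e-03 4.353e-01] turn 0.0
```

View pics/pre.png

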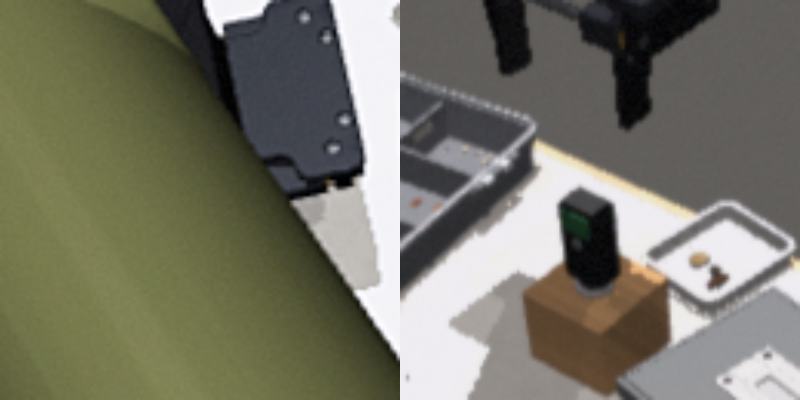

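The scene half shows the open fingers above the handle, at about (246,133) and (285,151), straddling the probe. Descend.

Request:
drive_tool(
  commands=[
    [100,0,0.003,0.1,0],
    [100,0,0.003,0.2,0],
    [100,0,0.003,0.28,0],
    [100,0,0.003,0.36,0],
    [100,0,0.003,0.41,0],
    [100,0,0.003,0.435,0],
    [100,0,0.003,0.435,0],
    [100,0,0.003,0.435,0],
    [100,0,0.003,0.435,0],
    [100,0,0.003,0.435,0],
  ],
)

```text
t: 3.95
tcp_pos: [0.4711, 0.3298, 0.0836]
orientation: [[-0.97, -0.242, 0.001], [-0.242, 0.97, 0.001], [-0.001, 0.0, -1.0]]
force: [-0.1, 0.6, -0.3]
opening: 0.087
grip_force: 0.0
```

Request:
drive_tool(
  commands=[
    [50,0,0,0,0],
    [40,0,0,0,0],
    [36,0,0,0,0],
    [33,0,0,0,0],
    [30,0,0,0,0],
    [25,0,0,0,0],
    [20,0,0,0,0],
    [20,0,0,0,0],
    [20,0,0,0,0],
    [20,0,0,0,0],
  ],
  newtons=30,
)

```text
t: 5.2
tcp_pos: [0.4709, 0.3294, 0.0831]
orientation: [[-0.97, -0.242, -0.0], [-0.242, 0.97, -0.0], [0.0, -0.0, -1.0]]
force: [0.2, -1.4, 0.3]
opening: 0.034
grip_force: 30.0
```

```bash
python3 go.py 0.4835 0.1475 0.2 92.9
```

```text
t 5.2 pos [0.4709 0.3294 0.0831] yaw 104.0 F [ 0.2  -1.4   0.33] open 0.034
shares [ 0.106  -0.5986 -0.3897] turn 0.0617
```

Request:
drive_tool(
  commands=[
    [20,0,0,-0.03,0],
    [20,0,0,-0.08,0],
    [20,0,0,-0.14,0],
    [20,0,0,-0.2,0],
    [20,0,0,-0.26,0],
    [20,0,0,-0.32,0],
    [20,0,0,-0.36,0],
    [20,0,0,-0.38,0],
    [20,0,0,-0.38,0],
    [20,0,0,-0.38,0],
  ],
)

```text
t: 6.45
tcp_pos: [0.4705, 0.3293, 0.1963]
orientation: [[-0.97, -0.242, -0.001], [-0.242, 0.97, -0.001], [0.001, -0.001, -1.0]]
force: [0.6, 0.8, -1.7]
opening: 0.034
grip_force: 30.0
```

```bash
python3 go.py 0.4818 0.1525 0.19 92.9
```

```text
t 6.45 pos [0.4705 0.3293 0.1963] yaw 104.0 F [ 0.6   0.83 -1.73] open 0.034
shares [ 0.106  -0.581   0.0213] turn 0.0617
```

Request:
drive_tool(
  commands=[
    [20,0.02,-0.1,0,0.02],
    [20,0.04,-0.2,0,0.04],
    [20,0.06,-0.3,0,0.06],
    [20,0.08,-0.4,0,0.062],
    [20,0.1,-0.5,0,0.062],
    [20,0.106,-0.56,0,0.062],
    [20,0.106,-0.581,0,0.062],
    [20,0.106,-0.581,0.01,0.062],
    [20,0.106,-0.581,0.02,0.062],
    [20,0.106,-0.581,0.02,0.062],
  ],
)

```text
t: 7.7
tcp_pos: [0.4817, 0.1537, 0.1905]
orientation: [[-0.999, -0.051, -0.001], [-0.051, 0.999, -0.0], [0.001, -0.0, -1.0]]
force: [0.2, 0.2, -1.6]
opening: 0.0338
grip_force: 30.0
```

```bash
python3 go.py 0.4818 0.1525 0.17 92.9; python3 - <<'E'
from station import vision
from h import *
ims=[]
for n in("top","scene"):
    s=vision.snapshot(n);pickle.dump(s,open(n+"2.pkl","wb"));ims.append(s["image"])
s=pickle.load(open("scene2.pkl","rb"))
from station import manip
p=manip.get_obs()["tcp_pos"];print("proj tip",proj(s,[p[0],p[1],p[2]-.073]))
can=np.zeros((480,800,3),np.uint8)
can[:400,:400]=cv2.resize(ims[0][190:290,300:400],(400,400));can[:,400:]=cv2.resize(ims[1][160:280,290:390],(400,480),interpolation=cv2.INTER_CUBIC)
cv2.imwrite("pics/over.png",can[:,:,::-1])
E
```

```text
t 7.7 pos [0.4817 0.1537 0.1905] yaw 92.9 F [ 0.23  0.19 -1.57] open 0.0338
shares [-0.0001 -0.004   0.0683] turn 0.0002
proj tip (np.float64(329.818422663464), np.float64(225.1843721998495))
```

View pics/over.png

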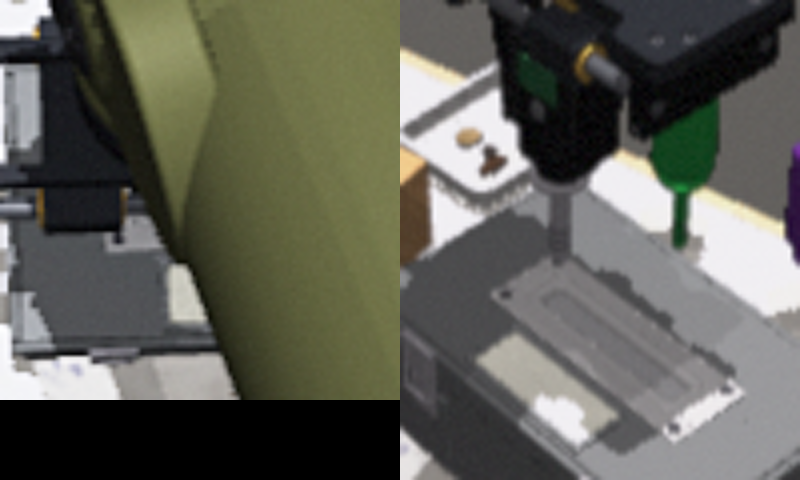

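The tip is at (330,225.7) in the scene view and projects to (329.8,225.2), so the scene camera agrees with the arm to under 1 mm. I'll refine the channel centre from the plate screws.

```bash
python3 - <<'E'
from h import *
from itertools import product
for n,g in(("top",[(328.7,231.3),(392,229.7),(393.3,248.3),(329.3,249.7)]),("scene",[(329.2,225.5),(316.5,233.5),(358.5,267),(371.7,257.5)])):
    s=pickle.load(open(n+".pkl","rb"));I=255-cv2.cvtColor(s["image"],cv2.COLOR_RGB2GRAY).astype(float)
    q=[]
    for u,v in g:
        for _ in range(3):
            a,b=int(round(u)),int(round(v));w=I[b-3:b+4,a-3:a+4];w=np.clip(w-np.median(w)-25,0,None)
            yy,xx=np.mgrid[b-3:b+4,a-3:a+4];u,v=(w*xx).sum()/w.sum(),(w*yy).sum()/w.sum()
        q.append(onz(s,u,v,.0915))
    q=np.array(q);print(n,q.round(4).tolist(),"mean",q.mean(0).round(4))
    # channel floor outline: gradient profile across
    ax=np.array([-.0520,.9986,0]);nx=np.array([.9986,.0520,0])
    c0=np.array([.485,.119,.090])
    xs=np.arange(-.022,.0221,.001);pr=[]
    for x in xs: pr.append(np.mean([cv2.getRectSubPix(cv2.cvtColor(s["image"],cv2.COLOR_RGB2GRAY),(1,1),tuple(map(float,proj(s,c0+nx*x+ax*y))))[0,0] for y in np.arange(-.03,.031,.002)]))
    print(list(zip((xs*1000).round().astype(int).tolist(),np.round(pr).astype(int).tolist())))
s=pickle.load(open("scene.pkl","rb"));print("tip seen",onz(s,330,225.7-1.0,.1175))
E
```

```text
top [[0.4964, 0.1764, 0.0915], [0.5017, 0.0633, 0.0915], [0.4683, 0.0622, 0.0915], [0.4617, 0.1744, 0.0915]] mean [0.482  0.1191 0.0915]
[(-22, 237), (-21, 236), (-20, 233), (-19, 233), (-18, 233), (-17, 232), (-16, 228), (-15, 223), (-14, 221), (-13, 227), (-12, 233), (-11, 229), (-10, 219), (-9, 207), (-8, 205), (-7, 222), (-6, 234), (-5, 234), (-4, 233), (-3, 232), (-2, 232), (-1, 233), (0, 234), (1, 233), (2, 226), (3, 204), (4, 178), (5, 186), (6, 216), (7, 232), (8, 234), (9, 228), (10, 222), (11, 220), (12, 225), (13, 232), (14, 233), (15, 233), (16, 234), (17, 235), (18, 232), (19, 220), (20, 186), (21, 158), (22, 160)]
scene [[0.5006, 0.1794, 0.0915], [0.4616, 0.1724, 0.0915], [0.469, 0.0605, 0.0915], [0.5046, 0.0608, 0.0915]] mean [0.4839 0.1183 0.0915]
[(-22, 157), (-21, 182), (-20, 205), (-19, 218), (-18, 223), (-17, 224), (-16, 223), (-15, 222), (-14, 220), (-13, 217), (-12, 215), (-11, 215), (-10, 218), (-9, 220), (-8, 219), (-7, 214), (-6, 210), (-5, 208), (-4, 208), (-3, 209), (-2, 210), (-1, 210), (0, 210), (1, 209), (2, 206), (3, 199), (4, 185), (5, 172), (6, 167), (7, 174), (8, 189), (9, 205), (10, 216), (11, 221), (12, 221), (13, 219), (14, 218), (15, 219), (16, 221), (17, 222), (18, 222), (19, 222), (20, 220), (21, 215), (22, 202)]
tip seen [0.48334569 0.15447787 0.1175    ]
```

Request:
drive_tool(
  commands=[
    [20,-0.002,-0.002,0.02,0],
    [20,-0.002,-0.002,0.04,0],
    [20,-0.002,-0.002,0.055,0],
    [20,-0.002,-0.002,0.067,0],
    [20,-0.002,-0.002,0.074,0],
    [20,-0.002,-0.002,0.079,0],
    [20,-0.002,-0.002,0.083,0],
    [20,-0.002,-0.002,0.086,0],
    [20,-0.002,-0.002,0.086,0],
    [20,-0.002,-0.002,0.086,0],
  ],
  newtons=20,
)

```text
t: 9.05
tcp_pos: [0.4829, 0.1522, 0.1653]
orientation: [[-0.999, -0.05, 0.0], [-0.05, 0.999, 0.0], [-0.0, 0.0, -1.0]]
force: [-0.6, 0.0, -1.7]
opening: 0.034
grip_force: 20.0
```

Request:
drive_tool(
  commands=[
    [20,0,0,0.001,0],
    [20,0,0,0.002,0],
    [20,0,0,0.003,0],
    [20,0,0,0.004,0],
    [20,0,0,0.005,0],
    [20,0,0,0.006,0],
    [20,0,0,0.007,0],
    [20,0,0,0.007,0],
    [20,0,0,0.007,0],
    [20,0,0,0.007,0],
  ],
)

```text
t: 10.3
tcp_pos: [0.4829, 0.1523, 0.1632]
orientation: [[-0.999, -0.05, 0.0], [-0.05, 0.999, 0.0], [-0.0, 0.0, -1.0]]
force: [0.6, 0.9, -1.9]
opening: 0.034
grip_force: 20.0
```

Request:
drive_tool(
  commands=[
    [20,0,0,0.001,0],
    [20,0,0,0.002,0],
    [20,0,0,0.003,0],
    [20,0,0,0.004,0],
    [20,0,0,0.005,0],
    [20,0,0,0.006,0],
    [20,0,0,0.007,0],
    [20,0,0,0.007,0],
    [20,0,0,0.007,0],
    [20,0,0,0.007,0],
  ],
)

```text
t: 11.55
tcp_pos: [0.4829, 0.1522, 0.1611]
orientation: [[-0.999, -0.05, 0.0], [-0.05, 0.999, 0.0], [-0.0, 0.0, -1.0]]
force: [-0.3, 0.4, -2.1]
opening: 0.034
grip_force: 20.0
```

```bash
python3 go.py 0.4829 0.1522 0.16 92.9
```

```text
t 11.55 pos [0.4829 0.1522 0.1611] yaw 92.8 F [-0.35  0.35 -2.1 ] open 0.034
shares [-0.0001 -0.0002  0.0037] turn -0.0003
```

Request:
drive_tool(
  commands=[
    [20,0,0,0.001,0],
    [20,0,0,0.001,0],
    [20,0,0,0.002,0],
    [20,0,0,0.002,0],
    [20,0,0,0.003,0],
    [20,0,0,0.003,0],
    [20,0,0,0.004,0],
    [20,0,0,0.004,0],
    [20,0,0,0.004,0],
    [20,0,0,0.004,0],
  ],
)

```text
t: 12.8
tcp_pos: [0.483, 0.1523, 0.1604]
orientation: [[-0.999, -0.05, 0.0], [-0.05, 0.999, 0.0], [-0.0, 0.0, -1.0]]
force: [-1.3, -1.2, 5.0]
opening: 0.0339
grip_force: 20.0
```

Request:
drive_tool(
  commands=[
    [20,0,-0.003,-0.0005,0],
    [20,0,-0.006,-0.0005,0],
    [20,0,-0.009,-0.0005,0],
    [20,0,-0.012,-0.0005,0],
    [20,0,-0.015,-0.0005,0],
    [20,0,-0.018,-0.0005,0],
    [20,0,-0.021,-0.0005,0],
    [20,0,-0.023,-0.0005,0],
    [20,0,-0.023,-0.0005,0],
    [20,0,-0.023,-0.0005,0],
  ],
)

```text
t: 14.05
tcp_pos: [0.4837, 0.1454, 0.1604]
orientation: [[-0.999, -0.05, 0.001], [-0.05, 0.999, 0.001], [-0.001, 0.0, -1.0]]
force: [-0.2, 3.9, 5.6]
opening: 0.0339
grip_force: 20.0
```

Request:
drive_tool(
  commands=[
    [20,0,-0.003,-0.0005,0],
    [20,0,-0.006,-0.0005,0],
    [20,0,-0.009,-0.0005,0],
    [20,0,-0.012,-0.0005,0],
    [20,0,-0.015,-0.0005,0],
    [20,0,-0.018,-0.0005,0],
    [20,0,-0.021,-0.0005,0],
    [20,0,-0.023,-0.0005,0],
    [20,0,-0.023,-0.0005,0],
    [20,0,-0.023,-0.0005,0],
  ],
)

```text
t: 15.3
tcp_pos: [0.483, 0.1372, 0.1594]
orientation: [[-0.999, -0.049, -0.002], [-0.049, 0.999, -0.002], [0.002, -0.002, -1.0]]
force: [-1.1, -3.1, -0.8]
opening: 0.0339
grip_force: 20.0
```

The force has dropped and the tip has sunk about 1 mm, so it is on the +y edge of the flap. I'll move about 4 mm further along and feel down.

Request:
drive_tool(
  commands=[
    [20,0,-0.004,0,0],
    [20,0,-0.008,0,0],
    [20,0,-0.012,0,0],
    [20,0,-0.015,0,0],
    [20,0,-0.015,0.001,0],
    [20,0,-0.015,0.002,0],
    [20,0,-0.015,0.003,0],
    [20,0,-0.015,0.004,0],
    [20,0,-0.015,0.005,0],
    [20,0,-0.015,0.005,0],
  ],
)

```text
t: 16.55
tcp_pos: [0.4837, 0.134, 0.1587]
orientation: [[-0.999, -0.05, 0.0], [-0.05, 0.999, 0.0], [-0.0, 0.0, -1.0]]
force: [-0.2, -0.5, -1.8]
opening: 0.0339
grip_force: 20.0
```

Request:
drive_tool(
  commands=[
    [20,0,0,0.001,0],
    [20,0,0,0.002,0],
    [20,0,0,0.003,0],
    [20,0,0,0.004,0],
    [20,0,0,0.005,0],
    [20,0,0,0.006,0],
    [20,0,0,0.007,0],
    [20,0,0,0.008,0],
    [20,0,0,0.008,0],
    [20,0,0,0.008,0],
  ],
)

```text
t: 17.8
tcp_pos: [0.4838, 0.134, 0.1563]
orientation: [[-0.999, -0.05, 0.0], [-0.05, 0.999, 0.0], [-0.0, 0.0, -1.0]]
force: [0.1, 0.9, -1.4]
opening: 0.0341
grip_force: 20.0
```

Request:
drive_tool(
  commands=[
    [20,0,0,0.002,0],
    [20,0,0,0.004,0],
    [20,0,0,0.006,0],
    [20,0,0,0.008,0],
    [20,0,0,0.01,0],
    [20,0,0,0.012,0],
    [20,0,0,0.014,0],
    [20,0,0,0.016,0],
    [20,0,0,0.016,0],
    [20,0,0,0.016,0],
  ],
)

```text
t: 19.05
tcp_pos: [0.4838, 0.134, 0.1515]
orientation: [[-0.999, -0.05, 0.0], [-0.05, 0.999, 0.0], [-0.0, 0.0, -1.0]]
force: [0.6, -0.5, -2.8]
opening: 0.0339
grip_force: 20.0
```

Request:
drive_tool(
  commands=[
    [20,0,0,0.008,0],
    [20,0,0,0.016,0],
    [20,0,0,0.024,0],
    [20,0,0,0.032,0],
    [20,0,0,0.04,0],
    [20,0,0,0.048,0],
    [20,0,0,0.056,0],
    [20,0,0,0.06,0],
    [20,0,0,0.06,0],
    [20,0,0,0.06,0],
  ],
)

```text
t: 20.3
tcp_pos: [0.4838, 0.134, 0.1335]
orientation: [[-0.999, -0.05, 0.0], [-0.05, 0.999, 0.0], [-0.0, 0.0, -1.0]]
force: [0.1, 1.2, -2.1]
opening: 0.0339
grip_force: 20.0
```

Request:
drive_tool(
  commands=[
    [20,0,0,0.008,0],
    [20,0,0,0.016,0],
    [20,0,0,0.024,0],
    [20,0,0,0.03,0],
    [20,0,0,0.036,0],
    [20,0,0,0.04,0],
    [20,0,0,0.044,0],
    [20,0,0,0.044,0],
    [20,0,0,0.044,0],
    [20,0,0,0.044,0],
  ],
)

```text
t: 21.55
tcp_pos: [0.4838, 0.134, 0.1203]
orientation: [[-0.999, -0.05, 0.0], [-0.05, 0.999, 0.0], [-0.0, 0.0, -1.0]]
force: [-0.1, 0.0, -1.0]
opening: 0.0341
grip_force: 20.0
```

Home is expected at a TCP height of about 0.1146, so I approach it in fine steps.

Request:
drive_tool(
  commands=[
    [20,0,0,0.003,0],
    [20,0,0,0.006,0],
    [20,0,0,0.009,0],
    [20,0,0,0.012,0],
    [20,0,0,0.014,0],
    [20,0,0,0.016,0],
    [20,0,0,0.016,0],
    [20,0,0,0.016,0],
    [20,0,0,0.016,0],
    [20,0,0,0.016,0],
  ],
)

```text
t: 22.8
tcp_pos: [0.4838, 0.134, 0.1155]
orientation: [[-0.999, -0.05, 0.0], [-0.05, 0.999, 0.0], [-0.0, 0.0, -1.0]]
force: [0.8, 0.3, -2.1]
opening: 0.034
grip_force: 20.0
```

Request:
drive_tool(
  commands=[
    [20,0,0,0.001,0],
    [20,0,0,0.001,0],
    [20,0,0,0.002,0],
    [20,0,0,0.002,0],
    [20,0,0,0.003,0],
    [20,0,0,0.003,0],
    [20,0,0,0.003,0],
    [20,0,0,0.003,0],
    [20,0,0,0.003,0],
    [20,0,0,0.003,0],
  ],
)

```text
t: 24.05
tcp_pos: [0.4838, 0.134, 0.1149]
orientation: [[-0.999, -0.05, 0.0], [-0.05, 0.999, 0.0], [-0.0, 0.0, -1.0]]
force: [-1.9, -0.3, 5.0]
opening: 0.0338
grip_force: 20.0
```

Request:
drive_tool(
  commands=[
    [20,0,0,-0.001,0],
    [20,0,0,-0.001,0],
    [60,0,0,-0.001,0],
    [100,0,0,-0.001,0],
    [100,0,0,-0.001,0],
    [100,0,0,-0.001,0],
    [100,0,0,-0.001,0],
    [100,0,0,-0.001,0],
    [100,0,0,-0.001,0],
    [100,0,0,-0.001,0],
  ],
)

```text
t: 25.3
tcp_pos: [0.4838, 0.134, 0.1149]
orientation: [[-0.999, -0.05, 0.0], [-0.05, 0.999, 0.0], [-0.0, 0.0, -1.0]]
force: [-0.4, -0.1, 0.3]
opening: 0.0869
grip_force: 0.0
```

Request:
drive_tool(
  commands=[
    [100,0,0,-0.05,0],
    [100,0,0,-0.1,0],
    [100,0,0,-0.2,0],
    [100,0,0,-0.3,0],
    [100,0,0,-0.4,0],
    [100,0,0,-0.45,0],
    [100,0,0,-0.45,0],
    [100,0,0,-0.45,0],
    [100,0,0,-0.45,0],
    [100,0,0,-0.45,0],
  ],
)

```text
t: 26.55
tcp_pos: [0.4834, 0.1338, 0.2491]
orientation: [[-0.999, -0.05, -0.001], [-0.05, 0.999, -0.001], [0.001, -0.001, -1.0]]
force: [-1.2, -1.4, 0.3]
opening: 0.0871
grip_force: 0.0
```

```bash
python3 - <<'E'
from station import vision
from h import *
s=vision.snapshot("scene");pickle.dump(s,open("scene3.pkl","wb"))
cv2.imwrite("pics/end.png",cv2.resize(s["image"][110:290,220:440],(780,638),interpolation=cv2.INTER_CUBIC)[:600,:,::-1])
E
```

```text
(no output)
```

View pics/end.png

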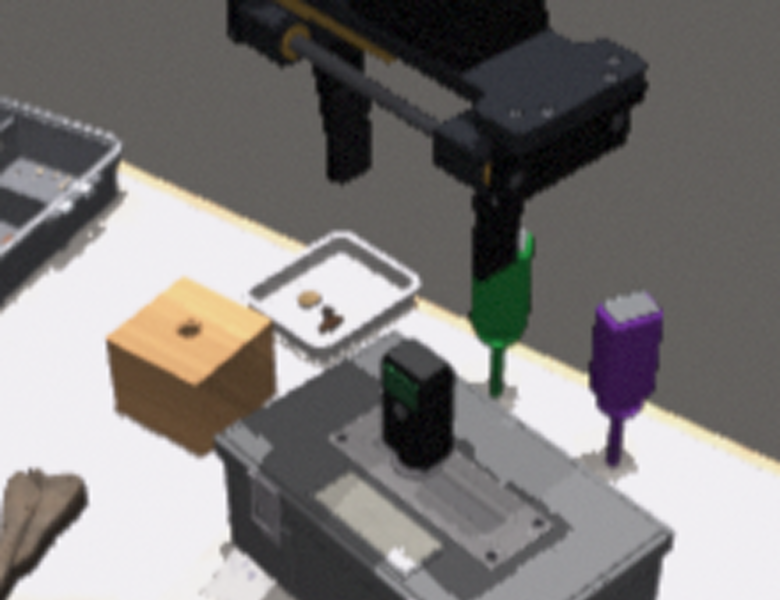

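The probe stands upright with its collar seated on the channel, handle at about (338,224) in the full image. The gripper is clear above it, and the dish and sherd look undisturbed.

```bash
python3 -c "
from station import hand_in
print(hand_in())"
```

```text
the job is handed in; nothing more can be done
None
```

The probe dropped through the flap about 15 mm to the +y side of the channel's middle, and it now stands upright and released with its collar on the beads; the job was handed in at about 27 s, but the hand-in call returned no verdict.

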